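# Eject the finished coupling hub and tally it with the advance lever

## Robot

A 6-joint arm with a two-finger parallel gripper is mounted at the origin on the work surface. World frame = base frame: x ahead of the robot, y to its left, z up, the work surface at z = 0. Lengths are in m, angles in rad, forces in N, time in s.
With the tool pointing down it reaches from about 0.35 to 0.975 m from the base axis. Payload 4.9 kg.
Tool frame: the origin (TCP) lies on the mounting face of the last link; the fingertips stand 173 mm ahead of it and the grasp point (between the pads) lies 155 mm ahead of it; z points along the fingers, y is the direction in which the jaws open and shut (so a half turn about z gives the same grasp; the last joint's range is limited). The gripper opens to 85 mm and grips with 20 to 120 N. Pads are 22 mm wide; open, the fingers measure 114 mm over their backs; the gripper's body (76 mm by 85 mm) begins 54 mm behind the grasp point. The pads swing forward as they close: fully open they stand 13 mm farther back than shut.
Start: joints at [-1.378, 0.053, 1.613, -0, 1.476, -0.119], TCP at [0.192, -0.595, 0.405] pointing down, gripper open.
Joint ranges: [-3.01, 3.01], [-1.01, 2.22], [0.06, 2.58], [-1.02, 4.17], [0.09, 2.62], [-3.14, 3.14]. Speed limits (rad/s): [2.57, 2.57, 3.14, 3.14, 3.14, 3.14].

## Interface

Orientations are given as a unit quaternion [w, x, y, z].
In Python, from plant import manip gives the robot as it stands.
- The arm moves only by the tool play_rows, never from a script. Its argument "increments" is a list of rows, each an object with "offset": the shift along the tool's x, y, z in mm, a list of three; "twist": the turn about the tool's z in rad; "grip": the opening, from 0 (shut) to 1 (fully open). In form: [{"offset": [dx, dy, dz], "twist": twist, "grip": grip}, ...]. A call has 1 to 5 rows; each row is the pose to reach, as a shift and turn from the pose commanded when the call began, along the tool's axes at that moment; what a row does not reach only later rows make up. A row lasts 1/12 s, in which the tool goes at most 41.7 mm and 7.16 degrees, less where a joint would pass 70% of its speed; a pose out of reach is approached as far as the arm can. A call with a gripper value outside its range is refused whole. The fingers move at their own pace and stop on an object; the grip force is fixed at half the most. Time passes only in rows, so rows that repeat a pose let the fingers close. It gives the time, the measured TCP pose, the force and the opening at its end, in the units of the state.
- manip.state(): the state, without advancing time (a new reading comes with each control period).
- manip.grab_frame(name): name is "scene" or "top"; returns the picture (480x640x3 uint8, blue, green, red); there is no depth.
- manip.get_calibration(name): a dict with "fx", "fy", "cx", "cy" (pixels), "T" (4x4, takes a point from camera to world coordinates). Camera axes: x right, y down, z forward; pixel columns grow to the right and rows downward; lengths in m; the calibration is good to about 2 mm. A picture is of the moment at which its call begins. get_calibration takes no time and is no camera call.
- manip.job_done(): hands the job in, once; it reports no verdict.
Trained networks look in the newest picture that a camera, given by its name, has taken for a name from the list of things; names that differ only in an ending like _2 or _b are one class to them, and where a whole thing is asked for, a point or a joint stands for the part that bears it (a point fixed in the world has none). Each returns a list of dicts, best first, with "p" (0 to 1); they miss things now and then, are a little off and sometimes report something else, mostly with a low value. They report only what shows in the picture. A call takes as long as a camera call. They do not tell look-alikes from the thing itself.
- manip.boxes_of(query, camera): "xyz" ([x, y, z] in m, in the coordinates of the camera as it stood for that picture, good to about 4 mm: the middle of the surface that is visible of it).
- manip.tip_of(query, camera): "xyz" ([x, y, z] in m, in the coordinates of the camera as it stood for that picture, good to about 4 mm: a listed point, or the origin of a listed thing).
The state is a dict: "time": time; "joint_pos": joint angles; "joint_vel": joint speeds; "joint_efforts": joint torques, N m; "tool_pos": TCP position; "tool_rot": TCP orientation; "contact_force": force on the tool from outside, world axes, zero at the start; "ft_torque": the same for the moment, N m; "gripper_width": opening from 0.0 (shut) to 1.0 (fully open).
Only numpy, scipy, OpenCV 4.12 (cv2) and the standard library are available. Lean on these libraries where they do the work, as an engineer would, in place of code of your own. Each camera call takes 0.05 s, during which the arm holds its last target. There are 200 camera calls.

## Task

Book out the finished hub: push the nest's red ejector knob all the way in so that the hub slides out of its channel, upright, into the catch tray (push it with the ejector only, do not touch the hub), and let the ejector spring back. Then swing the tally's red-posted lever round until it comes up firmly against its orange stop peg, hold it there a moment without forcing it, and let it spring back to rest. Leave the motor, the nozzle and the screwdriver where they are.

Things in the scene. Friction and masses are not known exactly. Their poses are not given: they have to be found in the camera images.
- nest: blue and aluminium nest on a 166 x 92 x 12 mm plate (rear edge x = -53 mm). Origin on the bench; local +x = eject direction, z up. Channel walls 41 mm apart, 26 mm high over the plate, x = -40 to 15 mm, with a sprung brass leaf; then the catch tray, level with the channel floor, x = 20 to 108 mm, 82 mm wide, rim 16 mm. Grey back block, top 48 mm over the bench, ends at x = -52 mm
- ejector_knob (a point): centre of the rear (pushing) face of the red ejector knob, a disc 30 mm across and 12 mm thick, its axis 28 mm above the bench along the nest's x; 104 mm behind the nest's origin when out; the face looks to the nest's -x
- ejector (a joint): travel of the ejector towards the nest's +x, m: 0 out, 0.045 fully in; its spring takes about 3 N at first, 7 N at the end, and the leaf adds some
- hub: dark steel coupling hub, 36 mm across and 20 mm high with a 20 mm boss up to 34 mm, 150 g, standing in the nest's channel; origin at the centre of its underside, z up its axis
- tally: grey tally counter bolted to the bench, 116 x 108 x 45 mm, four white number windows in its -x face. Origin on the bench under the lever's vertical pivot
- quadrant: aluminium plate, 104 mm across, on top of the tally; origin on the bench under the pivot. Carries the orange stop peg, 10 mm across, 45 mm from the pivot, top 68 mm above the bench, in the path of the lever's bar. Where along the arc it is clamped differs each time (it stops the lever somewhere from 0.7 to 1.6 rad) and is not reported: feel for it or look
- lever (a joint): angle of the tally's lever, rad: 0 at rest, growing as it is swung counter-clockwise seen from above; its spring drives it back to 0
- lever_post (a point): middle of the red upright post at the lever's end, 14 mm across, from 64 to 104 mm above the bench (this point 84 mm up), 80 mm from the vertical pivot. The lever is a steel bar 14 mm wide, 56 to 64 mm above the bench; swinging takes about 3 N at the post at first, 6 N far round
- motor: bystander: black motor can 54 mm across, 62 mm high, origin at its underside
- nozzle: bystander: white plastic nozzle cap 34 mm across, 45 mm high, origin at its underside
- driver: bystander: red-handled screwdriver lying on the bench
Things that resemble listed ones, but are neither listed nor needed, are in the scene too. There is more than one size of the tally; the job needs the largest.

How it is judged:
By the outcome, as a careful person would: the job done as asked, in the order asked, and still so for the second after the job is handed in, with the robot touching nothing.
It also fails if it takes over 64 s, if anything falls off the work surface, if the arm or the gripper's body presses on something with over 40 N, if the wrist force passes 120 N, or if a joint passes its speed limit or range.

## Working session

There is one attempt and no reset: what is moved stays moved. The work goes in short steps, Python scripts to look and compute and a tool call to move; the robot and the scene stay as the last step left them, time stands still between calls to the robot, and variables do not carry over. Pictures are saved under pics/ and viewed, about 8 in all and at most 12, crops included, and the job is handed in when it is done.

Besides the shell and the picture viewer there is one more tool, called after "Call:" as a command line: name --argument value ..., lists and objects as JSON in quotes. play_rows: Moves the arm, as the interface text tells. Its arguments: {"type":"object","properties":{"increments":{"type":"array"}},"required":["increments"]}

```bash
mkdir -p pics && ls && cat > h.py <<'E'
import numpy as np,cv2
from plant import manip
def w(cam,p):
    T=np.array(manip.get_calibration(cam)["T"]);return (T@np.r_[p,1])[:3]
def find(q,cam,f="tip"):
    r=(manip.tip_of if f=="tip" else manip.boxes_of)(q,cam)
    for d in r: print(f,q,cam,round(d["p"],2),np.round(w(cam,d["xyz"]),4))
def ray(cam,u,v,z):
    c=manip.get_calibration(cam);T=np.array(c["T"])
    d=T[:3,:3]@[(u-c["cx"])/c["fx"],(v-c["cy"])/c["fy"],1];o=T[:3,3]
    return o+d*(z-o[2])/d[2]
def px(cam,p):
    c=manip.get_calibration(cam);q=np.linalg.inv(np.array(c["T"]))@np.r_[p,1]
    return c["cx"]+c["fx"]*q[0]/q[2],c["cy"]+c["fy"]*q[1]/q[2]
E
python3 - <<'E'
from h import *
for c in("scene","top"):
    cv2.imwrite(f"pics/{c}0.png",manip.grab_frame(c))
    print(c,np.round(manip.get_calibration(c)["T"],3).tolist())
    for q in("nest","ejector_knob","hub","tally","lever_post","quadrant","motor","nozzle","driver"): find(q,c)
s=manip.state();print(s)
E
```

```text
pics
scene [[0.096, 0.636, -0.765, 1.112], [0.995, -0.059, 0.076, 0.007], [0.004, -0.769, -0.639, 0.525], [0.0, 0.0, 0.0, 1.0]]
tip nest scene 0.61 [ 0.5821 -0.1597  0.0051]
tip nest scene 0.23 [ 0.4782 -0.1569  0.0291]
tip nest scene 0.23 [ 0.5748 -0.1569  0.0121]
tip ejector_knob scene 0.52 [ 0.4788 -0.157   0.0298]
tip tally scene 0.93 [ 0.5641  0.1512 -0.0006]
tip tally scene 0.92 [0.3869 0.2394 0.0004]
tip tally scene 0.82 [0.7411 0.1671 0.0008]
tip lever_post scene 0.71 [0.5387 0.2278 0.0815]
tip lever_post scene 0.65 [0.725  0.2207 0.0592]
tip lever_post scene 0.47 [0.3591 0.2892 0.059 ]
tip quadrant scene 0.9 [ 0.7374  0.1663 -0.0021]
tip quadrant scene 0.67 [ 0.387   0.2373 -0.0022]
tip quadrant scene 0.6 [ 0.5662  0.1492 -0.0024]
tip motor scene 0.76 [ 0.6732 -0.0049 -0.0014]
tip nozzle scene 0.59 [ 0.4327  0.018  -0.001 ]
tip driver scene 0.66 [ 0.5591  0.3719 -0.0061]
tip driver scene 0.25 [ 0.4742 -0.1547  0.0268]
top [[0.02, -0.981, 0.193, 0.386], [-0.999, -0.026, -0.028, 0.093], [0.033, -0.192, -0.981, 1.077], [0.0, 0.0, 0.0, 1.0]]
tip nest top 0.9 [ 0.5858 -0.1622 -0.
[... 744 characters left out ...]
]
{'time': 1.0, 'joint_pos': array([-1.37799433e+00,  5.27006788e-02,  1.61285665e+00, -2.05163786e-06,
        1.47600393e+00, -1.19003282e-01]), 'joint_vel': array([ 0.00177731, -0.00080702, -0.00139963,  0.00050743,  0.00287659,
       -0.00186287]), 'joint_efforts': array([ 7.15975402e-04, -3.93690920e+01, -3.70472503e+01, -3.80368803e-06,
        5.11511480e-04, -3.16951585e-06]), 'tool_pos': array([ 0.1917328 , -0.59485727,  0.40472908]), 'tool_rot': array([ 1.57268417e-05,  9.87871764e-01,  1.55271948e-01, -4.41336874e-07]), 'contact_force': array([ 0.53470075, -1.02828435, -0.2642317 ]), 'ft_torque': array([ 0.03564994, -0.00515783,  0.068854  ]), 'gripper_width': 1.0000179562190983}
```

View pics/scene0.png

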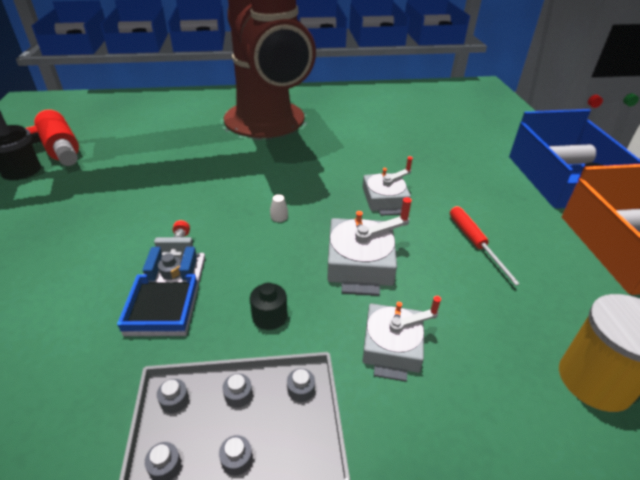

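View pics/top0.png

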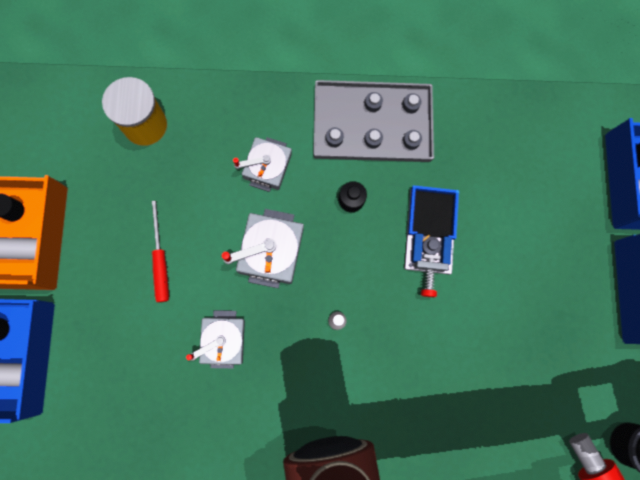

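The scene view shows the nest at about (165,280) and its knob at (181,228). The largest tally is the middle one at (362,250), with its post at (406,208). In the top view the knob is at (429,293), the tally pivot at (270,245), the post at (227,256) and the orange peg near (268,263). Next I'll zoom in once to get the nest yaw and the peg angle.

```bash
python3 - <<'E'
from h import *
a=cv2.imread("pics/top0.png")
n=cv2.resize(a[180:305,385:485],None,fx=4,fy=4,interpolation=cv2.INTER_CUBIC)
t=cv2.resize(a[200:300,210:310],None,fx=4,fy=4,interpolation=cv2.INTER_CUBIC)
t=cv2.copyMakeBorder(t,0,100,0,0,cv2.BORDER_CONSTANT)
cv2.imwrite("pics/crop.png",np.hstack([n,t]))
h=cv2.cvtColor(a,cv2.COLOR_BGR2HSV)
def cen(m,x0,y0,x1,y1,name,z):
    s=np.zeros_like(m);s[y0:y1,x0:x1]=m[y0:y1,x0:x1];M=cv2.moments(s,True)
    u,v=M["m10"]/M["m00"],M["m01"]/M["m00"];print(name,M["m00"],round(u,1),round(v,1),np.round(ray("top",u,v,z),4));return s
red=(((h[...,0]<5)|(h[...,0]>174))&(h[...,1]>150)&(h[...,2]>70)).astype(np.uint8)
org=((h[...,0]>=6)&(h[...,0]<20)&(h[...,1]>140)&(h[...,2]>90)).astype(np.uint8)
s=cen(red,385,270,485,305,"knob z.035",.035)
cen(red,210,230,245,280,"post z.095",.095)
cen(org,250,240,300,290,"orange z.06",.06)
blue=((h[...,0]>100)&(h[...,0]<125)&(h[...,1]>150)&(h[...,2]>60)).astype(np.uint8)
s=np.zeros_like(blue);s[180:245,395:475]=blue[180:245,395:475]
p=np.argwhere(s)[:,::-1]
W=np.array([ray("top",u,v,.028)[:2] for u,v in p]).astype(np.float32)
r=cv2.minAreaRect(W);print("tray rect",r)
for q in [(.565,.152,.045),(.565,.152,.064)]: print(px("top",q))
E
```

```text
knob z.035 102.0 428.5 292.7 [ 0.4844 -0.1511  0.035 ]
post z.095 57.0 225.8 255.9 [0.5363 0.2286 0.095 ]
orange z.06 61.0 268.0 264.1 [0.5281 0.1547 0.06  ]
tray rect ((0.6359939575195312, -0.1646135449409485), (0.09589073061943054, 0.11990871280431747), 85.23182678222656)
(np.float64(270.52493190183014), np.float64(246.0385117096351))
(np.float64(270.00282997548294), np.float64(244.28878604556428))
```

View pics/crop.png

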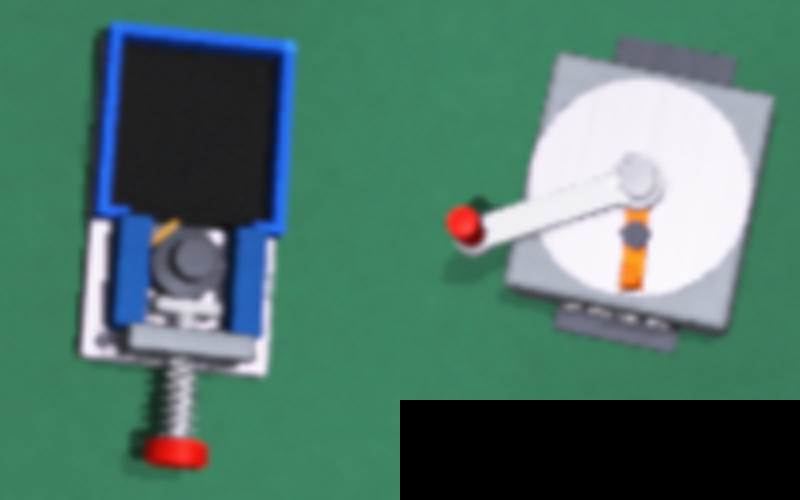

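Call:
play_rows --increments '[{"offset":[40,0,0],"twist":0.12,"grip":0},{"offset":[40,0,0],"twist":0.24,"grip":0},{"offset":[40,0,0],"twist":0.36,"grip":0}]'

```text
time: 1.25
tool_pos: [0.2312, -0.582, 0.4047]
tool_rot: [-0.0, 1.0, -0.026, 0.0]
contact_force: [-0.8, 0.2, 0.1]
gripper_width: 0.607
```

The zoom crop shows the nest yawed about −0.08 rad, with the knob at crop (177,453) and the hub between the channel walls. The tally's peg is at crop (635,235), about one radian from the bar. I'm moving to a point behind the knob.

Call:
play_rows --increments '[{"offset":[14,-35,8],"twist":0.03,"grip":0},{"offset":[28,-70,16],"twist":0.03,"grip":0},{"offset":[42,-105,24],"twist":0.03,"grip":0},{"offset":[56,-140,32],"twist":0.03,"grip":0},{"offset":[70,-176,40],"twist":0.03,"grip":0}]'

```text
time: 1.67
tool_pos: [0.3085, -0.4087, 0.3644]
tool_rot: [0.0, 0.999, -0.039, 0.0]
contact_force: [0.6, 0.5, 0.7]
gripper_width: 0.001
```

Call:
play_rows --increments '[{"offset":[14,-35,10],"twist":0,"grip":0},{"offset":[28,-70,20],"twist":0,"grip":0},{"offset":[42,-105,30],"twist":0,"grip":0},{"offset":[56,-140,40],"twist":0,"grip":0},{"offset":[70,-176,50],"twist":0,"grip":0}]'

```text
time: 2.08
tool_pos: [0.3921, -0.2385, 0.3146]
tool_rot: [0.0, 0.999, -0.039, 0.0]
contact_force: [0.8, -0.0, 0.1]
gripper_width: 0.0
```

Call:
play_rows --increments '[{"offset":[11,-31,20],"twist":0,"grip":0},{"offset":[22,-62,40],"twist":0,"grip":0},{"offset":[33,-92,60],"twist":0,"grip":0},{"offset":[33,-92,92],"twist":0,"grip":0},{"offset":[33,-92,110],"twist":0,"grip":0}]'

```text
time: 2.5
tool_pos: [0.4315, -0.1488, 0.2023]
tool_rot: [-0.001, 0.999, -0.037, -0.001]
contact_force: [-0.3, 0.1, -1.2]
gripper_width: 0.002
```

```bash
python3 - <<'E'
from h import *
b=manip.grab_frame("top");a=manip.grab_frame("scene")
n=cv2.resize(a[180:340,100:240],None,fx=3,fy=3,interpolation=cv2.INTER_CUBIC)
t=cv2.resize(b[180:340,370:490],None,fx=3,fy=3,interpolation=cv2.INTER_CUBIC)
cv2.imwrite("pics/pre.png",np.hstack([n,t]));print(manip.state()["tool_pos"])
find("ejector_knob","top");find("ejector_knob","scene")
E
```

```text
[ 0.43025278 -0.14952997  0.20112739]
tip ejector_knob top 0.7 [ 0.482  -0.1487  0.0276]
tip ejector_knob top 0.18 [0.5631 0.1522 0.0053]
tip ejector_knob scene 0.59 [ 0.4795 -0.152   0.0242]
```

View pics/pre.png

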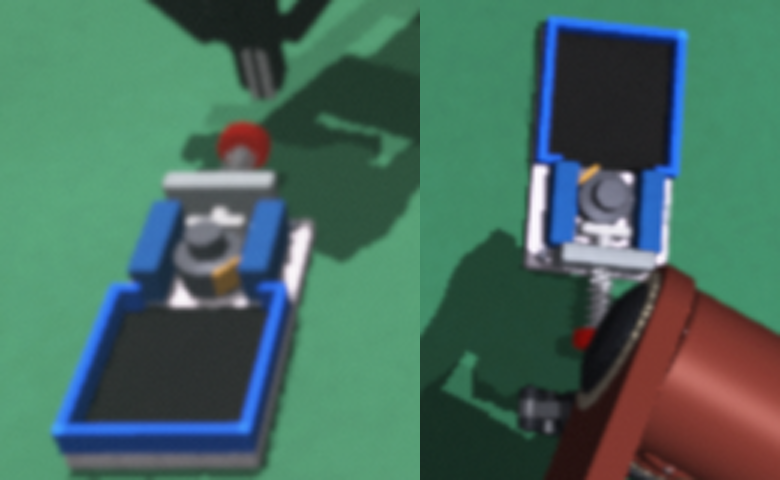

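The fingers (left panel, about (260,70)) sit behind and in line with the red knob (243,140). I'll lower them and approach.

Call:
play_rows --increments '[{"offset":[0,0,11],"twist":0,"grip":0},{"offset":[10,0,11],"twist":0,"grip":0},{"offset":[20,0,11],"twist":0,"grip":0},{"offset":[25,0,11],"twist":0,"grip":0},{"offset":[29,0,11],"twist":0,"grip":0}]'

```text
time: 3.12
tool_pos: [0.4622, -0.1538, 0.1947]
tool_rot: [0.0, 0.999, -0.039, 0.001]
contact_force: [-0.3, 0.1, -0.3]
gripper_width: 0.0
```

Call:
play_rows --increments '[{"offset":[3,0,0],"twist":0,"grip":0},{"offset":[6,0,0],"twist":0,"grip":0},{"offset":[9,0,0],"twist":0,"grip":0},{"offset":[12,0,0],"twist":0,"grip":0},{"offset":[12,0,0],"twist":0,"grip":0}]'

```text
time: 3.53
tool_pos: [0.4722, -0.1542, 0.1934]
tool_rot: [-0.0, 0.999, -0.039, -0.002]
contact_force: [-5.6, -0.8, 4.8]
gripper_width: -0.002
```

Call:
play_rows --increments '[{"offset":[2,0,0],"twist":0,"grip":0},{"offset":[4,0,0],"twist":0,"grip":0},{"offset":[6,0,0],"twist":0,"grip":0},{"offset":[8,0,0],"twist":0,"grip":0},{"offset":[10,0,0],"twist":0,"grip":0}]'

```text
time: 3.95
tool_pos: [0.4817, -0.155, 0.1933]
tool_rot: [-0.0, 0.999, -0.039, -0.003]
contact_force: [-7.9, -1.4, 5.1]
gripper_width: 0.002
```

Call:
play_rows --increments '[{"offset":[2,0,0],"twist":0,"grip":0},{"offset":[4,0,0],"twist":0,"grip":0},{"offset":[6,0,0],"twist":0,"grip":0},{"offset":[8,0,0],"twist":0,"grip":0},{"offset":[10,0,0],"twist":0,"grip":0}]'

```text
time: 4.37
tool_pos: [0.4916, -0.1558, 0.1933]
tool_rot: [-0.0, 0.999, -0.039, -0.003]
contact_force: [-9.0, -1.7, 6.5]
gripper_width: -0.0
```

Call:
play_rows --increments '[{"offset":[2,0,0],"twist":0,"grip":0},{"offset":[4,0,0],"twist":0,"grip":0},{"offset":[6,0,0],"twist":0,"grip":0},{"offset":[8,0,0],"twist":0,"grip":0},{"offset":[10,0,0],"twist":0,"grip":0}]'

```text
time: 4.78
tool_pos: [0.5017, -0.1567, 0.1933]
tool_rot: [0.0, 0.999, -0.039, -0.003]
contact_force: [-7.1, 0.0, 4.7]
gripper_width: 0.004
```

Call:
play_rows --increments '[{"offset":[2,0,-2],"twist":0,"grip":0},{"offset":[4,0,-2],"twist":0,"grip":0},{"offset":[6,0,-2],"twist":0,"grip":0},{"offset":[8,0,-2],"twist":0,"grip":0},{"offset":[8,0,-2],"twist":0,"grip":0}]'

```text
time: 5.2
tool_pos: [0.509, -0.157, 0.194]
tool_rot: [-0.0, 0.999, -0.039, -0.004]
contact_force: [-6.3, -1.0, 0.2]
gripper_width: 0.0
```

Call:
play_rows --increments '[{"offset":[1,0,0],"twist":0,"grip":0},{"offset":[2,0,0],"twist":0,"grip":0},{"offset":[3,0,0],"twist":0,"grip":0}]'

```text
time: 5.45
tool_pos: [0.5116, -0.1572, 0.194]
tool_rot: [-0.0, 0.999, -0.039, -0.004]
contact_force: [-7.8, -1.6, 1.3]
gripper_width: -0.005
```

Call:
play_rows --increments '[{"offset":[1,0,0],"twist":0,"grip":0},{"offset":[2,0,0],"twist":0,"grip":0},{"offset":[3,0,0],"twist":0,"grip":0},{"offset":[3,0,0],"twist":0,"grip":0}]'

```text
time: 5.78
tool_pos: [0.5142, -0.1575, 0.1939]
tool_rot: [-0.001, 0.999, -0.039, -0.005]
contact_force: [-11.5, -0.9, 3.4]
gripper_width: 0.002
```

```bash
python3 - <<'E'
from h import *
b=manip.grab_frame("top");a=manip.grab_frame("scene")
n=cv2.resize(a[180:340,100:240],None,fx=3,fy=3,interpolation=cv2.INTER_CUBIC)
t=cv2.resize(b[180:340,370:490],None,fx=3,fy=3,interpolation=cv2.INTER_CUBIC)
cv2.imwrite("pics/push.png",np.hstack([n,t]));find("hub","scene")
s=manip.state();print(s["tool_pos"],s["contact_force"])
E
```

```text
tip hub scene 0.81 [ 0.6199 -0.169   0.0143]
[ 0.51419528 -0.15742885  0.19392498] [-10.80831596  -2.06389572   3.53854296]
```

View pics/push.png

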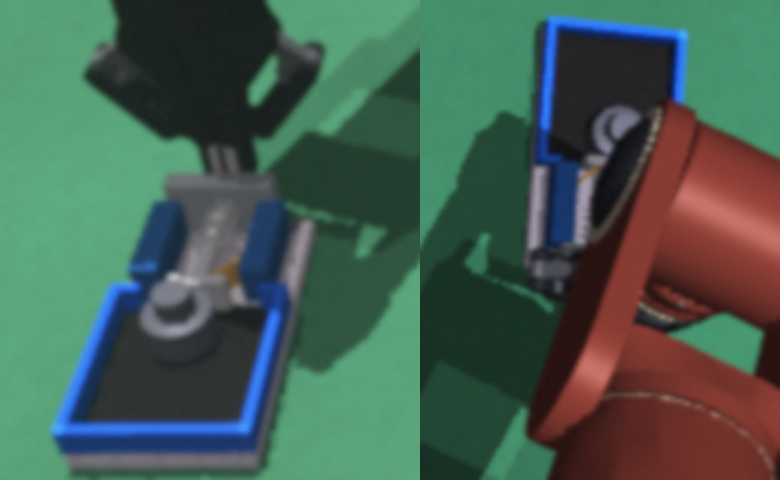

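The hub is upright in the tray (left panel, about (178,320)). I'll press slightly more to confirm the end of travel.

Call:
play_rows --increments '[{"offset":[1,0,0],"twist":0,"grip":0},{"offset":[2,0,0],"twist":0,"grip":0},{"offset":[2,0,0],"twist":0,"grip":0}]'

```text
time: 6.18
tool_pos: [0.5152, -0.1575, 0.1939]
tool_rot: [-0.001, 0.999, -0.039, -0.008]
contact_force: [-20.0, -0.3, 10.0]
gripper_width: -0.001
```

The force has jumped to 20 N, so this is the end stop. I'm backing off gently.

Call:
play_rows --increments '[{"offset":[-4,0,0],"twist":0,"grip":0},{"offset":[-9,0,0],"twist":0,"grip":0},{"offset":[-15,0,0],"twist":0,"grip":0},{"offset":[-22,0,0],"twist":0,"grip":0},{"offset":[-30,0,0],"twist":0,"grip":0}]'

```text
time: 6.6
tool_pos: [0.4872, -0.1551, 0.1943]
tool_rot: [-0.001, 0.999, -0.039, -0.002]
contact_force: [-4.4, -0.3, -2.7]
gripper_width: 0.0
```

Call:
play_rows --increments '[{"offset":[-8,0,0],"twist":0,"grip":0},{"offset":[-16,0,0],"twist":0,"grip":0},{"offset":[-30,0,0],"twist":0,"grip":0},{"offset":[-45,0,-20],"twist":0,"grip":0},{"offset":[-50,0,-55],"twist":0,"grip":0}]'

```text
time: 7.02
tool_pos: [0.4361, -0.1505, 0.2477]
tool_rot: [-0.002, 0.999, -0.039, -0.003]
contact_force: [-0.5, 0.7, 0.8]
gripper_width: 0.001
```

Call:
play_rows --increments '[{"offset":[0,0,-40],"twist":0,"grip":0},{"offset":[0,0,-60],"twist":0,"grip":0},{"offset":[0,0,-60],"twist":0,"grip":0}]'

```text
time: 7.27
tool_pos: [0.4408, -0.1526, 0.3188]
tool_rot: [0.003, 0.999, -0.039, 0.008]
contact_force: [0.6, -1.1, 0.3]
gripper_width: 0.0
```

```bash
python3 - <<'E'
from h import *
b=manip.grab_frame("top");a=manip.grab_frame("scene")
n=cv2.resize(a[180:340,100:240],None,fx=3,fy=3,interpolation=cv2.INTER_CUBIC)
t=cv2.resize(a[180:300,320:430],None,fx=4,fy=4,interpolation=cv2.INTER_CUBIC)
cv2.imwrite("pics/rel.png",np.hstack([n,t]))
find("hub","scene");find("ejector_knob","scene");find("hub","scene","box");find("lever_post","scene");find("lever_post","scene","box");find("lever_post","top")
s=manip.state();print(s["tool_pos"],s["contact_force"])
E
```

```text
tip hub scene 0.67 [ 0.6207 -0.1706  0.0122]
tip hub scene 0.66 [ 0.5831 -0.1615  0.003 ]
tip ejector_knob scene 0.84 [ 0.477  -0.1557  0.028 ]
tip ejector_knob scene 0.44 [ 0.5659  0.15   -0.0037]
box hub scene 0.62 [ 0.6301 -0.1661  0.0352]
tip lever_post scene 0.85 [0.7255 0.2214 0.0599]
tip lever_post scene 0.58 [0.5393 0.2274 0.0843]
tip lever_post scene 0.51 [0.3567 0.2862 0.0619]
box lever_post scene 0.93 [0.5474 0.2037 0.0624]
box lever_post scene 0.65 [0.3684 0.2751 0.0476]
box lever_post scene 0.57 [0.7313 0.2026 0.0451]
tip lever_post top 0.8 [0.5353 0.2291 0.0863]
tip lever_post top 0.71 [ 0.4831 -0.151   0.0258]
tip lever_post top 0.7 [0.36   0.286  0.0646]
tip lever_post top 0.51 [0.7255 0.2231 0.0621]
[ 0.43847647 -0.15135184  0.30916037] [-0.84048911  0.48118976  0.18821963]
```

View pics/rel.png

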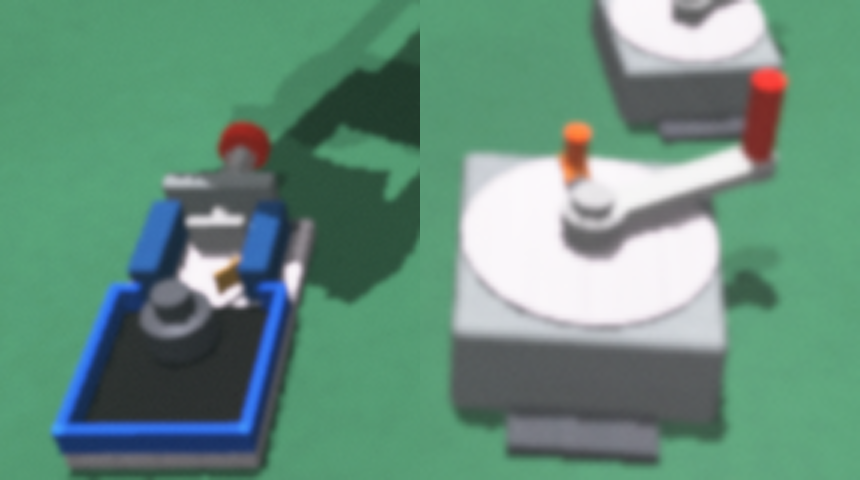

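The ejector is back out and the hub stands upright in the tray (left panel). In the right panel the orange peg top is at about scene pixel (359,213), and the lever is at rest. I'm moving to the tally now.

Call:
play_rows --increments '[{"offset":[8,-35,-36],"twist":-0.1,"grip":0},{"offset":[17,-73,-36],"twist":-0.2,"grip":0},{"offset":[25,-110,-36],"twist":-0.3,"grip":0},{"offset":[33,-148,-36],"twist":-0.4,"grip":0},{"offset":[41,-186,-36],"twist":-0.5,"grip":0}]'

```text
time: 8.08
tool_pos: [0.4944, 0.0326, 0.3463]
tool_rot: [-0.0, 0.977, 0.212, -0.0]
contact_force: [0.0, -1.1, -0.1]
gripper_width: 0.001
```

```bash
cat > m.py <<'E'
from h import *
def rel(target):
    s=manip.state();q=s["tool_rot"];yaw=2*np.arctan2(q[2],q[1]);c,n=np.cos(yaw),np.sin(yaw)
    d=np.array(target)-s["tool_pos"]
    print("tcp",np.round(s["tool_pos"],4),"yaw",round(yaw,3),"F",np.round(s["contact_force"],1),"off mm",np.round(1e3*np.array([c*d[0]+n*d[1],n*d[0]-c*d[1],-d[2]]),1))
E
python3 - <<'E'
from m import *
rel([.56,.255,.345])
pv=np.array([.566,.151]);po=np.array([.5375,.228])
a0=np.arctan2(*(po-pv)[::-1]);print("a0",a0,np.linalg.norm(po-pv))
for p in (ray("scene",359.25,212,.068),ray("top",268.7,258.7,.068)):
    d=p[:2]-pv;a=np.arctan2(d[1],d[0])%(2*np.pi);print(p,np.linalg.norm(d),a,"stop~",a-a0-np.arcsin(12/45))
E
```

```text
tcp [0.4944 0.0326 0.3463] yaw 0.427 F [ 0.  -1.1 -0.1] off mm [ 151.8 -175.4    1.3]
a0 1.9252904728868245 0.08210511555317367
[0.51906205 0.15492801 0.068     ] 0.04710202526068416 3.0581021031754383 stop~ 0.8628788344552103
[0.53716795 0.15316712 0.068     ] 0.028913384024209808 3.0665702863205015 stop~ 0.8713470176002736
```

Call:
play_rows --increments '[{"offset":[25,-29,0],"twist":-0.1,"grip":0},{"offset":[50,-58,0],"twist":-0.2,"grip":0},{"offset":[75,-87,0],"twist":-0.3,"grip":0},{"offset":[100,-116,0],"twist":-0.36,"grip":0},{"offset":[126,-145,0],"twist":-0.36,"grip":0}]'

```text
time: 8.5
tool_pos: [0.5498, 0.2166, 0.3455]
tool_rot: [-0.0, 0.924, 0.382, -0.001]
contact_force: [0.7, -0.0, 0.5]
gripper_width: 0.004
```

```bash
python3 -c "
from m import *
rel([.559,.2495,.28])"
```

```text
tcp [0.5498 0.2166 0.3455] yaw 0.784 F [ 0.7 -0.   0.5] off mm [ 29.7 -16.8  65.5]
```

Call:
play_rows --increments '[{"offset":[30,-17,0],"twist":0,"grip":0},{"offset":[30,-17,0],"twist":0,"grip":0},{"offset":[30,-17,35],"twist":0,"grip":0},{"offset":[30,-17,65],"twist":0,"grip":0},{"offset":[30,-17,65],"twist":0,"grip":0}]'

```text
time: 8.92
tool_pos: [0.5564, 0.2469, 0.2734]
tool_rot: [-0.001, 0.924, 0.381, -0.007]
contact_force: [-2.3, -1.0, -2.0]
gripper_width: 0.005
```

```bash
python3 - <<'E'
from m import *
rel([.559,.2495,.247])
a=manip.grab_frame("scene");b=manip.grab_frame("top")
n=cv2.resize(a[100:300,300:460],None,fx=2.5,fy=2.5,interpolation=cv2.INTER_CUBIC)
t=cv2.resize(b[180:340,180:310],None,fx=2.9,fy=3.125,interpolation=cv2.INTER_CUBIC)
cv2.imwrite("pics/lev0.png",np.hstack([n,t]))
E
```

```text
tcp [0.5564 0.2469 0.2734] yaw 0.782 F [-2.3 -1.  -2. ] off mm [ 3.7  0.  26.4]
```

View pics/lev0.png

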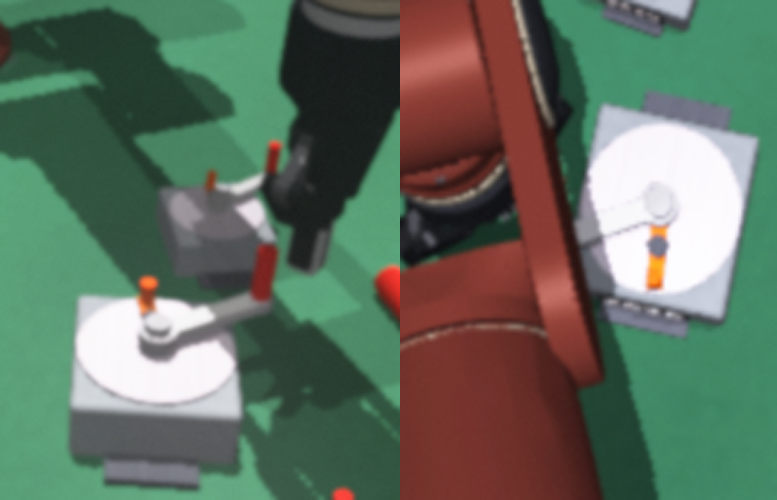

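The scene panel shows the fingertips just beyond the post on the outer (+y/+x) side at (310,265), post at (265,270). I'll compute the arc in tool axes and lower the tool.

Call:
play_rows --increments '[{"offset":[1,0,13],"twist":0,"grip":0},{"offset":[1,0,24],"twist":0,"grip":0},{"offset":[1,0,24],"twist":0,"grip":0}]'

```text
time: 9.27
tool_pos: [0.5594, 0.2481, 0.2562]
tool_rot: [-0.0, 0.925, 0.381, -0.001]
contact_force: [-0.6, -0.1, -0.6]
gripper_width: -0.005
```

```bash
cat > arc.py <<'E'
from m import *
yaw=.782;pv=np.array([.566,.152]);a0=1.925
for t in np.arange(0,1.01,.1):
    p=pv+.08*np.array([np.cos(a0+t),np.sin(a0+t)])+.018*np.array([np.cos(yaw),np.sin(yaw)])
    print(round(t,2),np.round(p,4),end=' ');rel([*p,.247])
E
python3 arc.py
```

```text
0.0 [0.551  0.2397] tcp [0.5594 0.2481 0.2562] yaw 0.781 F [-0.6 -0.1 -0.6] off mm [-11.8  -0.    9.2]
0.1 [0.5437 0.2366] tcp [0.5594 0.2481 0.2562] yaw 0.781 F [-0.6 -0.1 -0.6] off mm [-19.3  -2.9   9.2]
0.2 [0.5367 0.2327] tcp [0.5594 0.2481 0.2562] yaw 0.781 F [-0.6 -0.1 -0.6] off mm [-27.   -5.1   9.2]
0.3 [0.5301 0.2282] tcp [0.5594 0.2481 0.2562] yaw 0.781 F [-0.6 -0.1 -0.6] off mm [-34.8  -6.5   9.2]
0.4 [0.524 0.223] tcp [0.5594 0.2481 0.2562] yaw 0.781 F [-0.6 -0.1 -0.6] off mm [-42.8  -7.2   9.2]
0.5 [0.5184 0.2172] tcp [0.5594 0.2481 0.2562] yaw 0.781 F [-0.6 -0.1 -0.6] off mm [-50.8  -7.    9.2]
0.6 [0.5135 0.2109] tcp [0.5594 0.2481 0.2562] yaw 0.781 F [-0.6 -0.1 -0.6] off mm [-58.7  -6.    9.2]
0.7 [0.5092 0.2042] tcp [0.5594 0.2481 0.2562] yaw 0.781 F [-0.6 -0.1 -0.6] off mm [-66.5  -4.2   9.2]
0.8 [0.5056 0.1971] tcp [0.5594 0.2481 0.2562] yaw 0.781 F [-0.6 -0.1 -0.6] off mm [-74.1  -1.7   9.2]
0.9 [0.5027 0.1896] tcp [0.5594 0.2481 0.2562] yaw 0.781 F [-0.6 -0.1 -0.6] off mm [-81.4   1.6   9.2]
1.0 [0.5006 0.1819] tcp [0.5594 0.2481 0.2562] yaw 0.781 F [-0.6 -0.1 -0.6] off mm [-88.4   5.6   9.2]
```

Call:
play_rows --increments '[{"offset":[0,0,7],"twist":0,"grip":0},{"offset":[-4,-1,7],"twist":0,"grip":0},{"offset":[-8,-1,7],"twist":0,"grip":0},{"offset":[-12,-2,7],"twist":0,"grip":0},{"offset":[-16,-2,7],"twist":0,"grip":0}]'

```text
time: 9.68
tool_pos: [0.5469, 0.239, 0.2513]
tool_rot: [-0.001, 0.925, 0.381, 0.001]
contact_force: [1.9, 7.4, -2.6]
gripper_width: -0.002
```

Call:
play_rows --increments '[{"offset":[-4,-1,0],"twist":0,"grip":0},{"offset":[-8,-2,0],"twist":0,"grip":0},{"offset":[-12,-3,0],"twist":0,"grip":0},{"offset":[-16,-4,0],"twist":0,"grip":0},{"offset":[-20,-4,0],"twist":0,"grip":0}]'

```text
time: 10.1
tool_pos: [0.5298, 0.2282, 0.2516]
tool_rot: [-0.001, 0.925, 0.381, 0.002]
contact_force: [1.3, 5.5, -0.2]
gripper_width: -0.001
```

Call:
play_rows --increments '[{"offset":[-4,0,0],"twist":0,"grip":0},{"offset":[-8,0,0],"twist":0,"grip":0},{"offset":[-12,0,0],"twist":0,"grip":0}]'

```text
time: 10.35
tool_pos: [0.5216, 0.2196, 0.2521]
tool_rot: [-0.001, 0.925, 0.381, 0.002]
contact_force: [0.7, 6.2, 1.0]
gripper_width: 0.001
```

```bash
python3 - <<'E'
from m import *
a=manip.grab_frame("scene")
n=cv2.resize(a[130:300,300:440],None,fx=4,fy=3.5,interpolation=cv2.INTER_CUBIC)
cv2.imwrite("pics/lev1.png",n)
find("lever_post","scene");rel([.52,.22,.2495])
E
```

```text
tip lever_post scene 0.6 [0.5085 0.2103 0.0829]
tcp [0.5215 0.2193 0.252 ] yaw 0.781 F [0.7 5.6 0.8] off mm [-0.6 -1.5  2.5]
```

View pics/lev1.png

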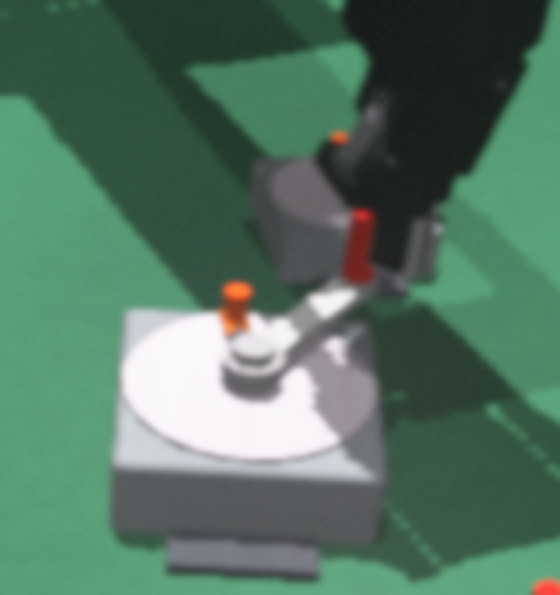

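The post (360,245 in the crop) is being pushed as intended, about 0.45 rad round, with the peg at (237,300). I'll continue in gentle steps.

Call:
play_rows --increments '[{"offset":[-4,0,0],"twist":0,"grip":0},{"offset":[-8,0,0],"twist":0,"grip":0},{"offset":[-12,1,0],"twist":0,"grip":0},{"offset":[-16,2,0],"twist":0,"grip":0},{"offset":[-19,2,0],"twist":0,"grip":0}]'

```text
time: 10.87
tool_pos: [0.5099, 0.2043, 0.2519]
tool_rot: [-0.0, 0.925, 0.381, 0.002]
contact_force: [2.1, 4.6, 0.8]
gripper_width: -0.001
```

Call:
play_rows --increments '[{"offset":[-2,1,0],"twist":0,"grip":0},{"offset":[-4,1,0],"twist":0,"grip":0},{"offset":[-6,2,0],"twist":0,"grip":0}]'

```text
time: 11.12
tool_pos: [0.5069, 0.1985, 0.2515]
tool_rot: [-0.0, 0.925, 0.381, 0.001]
contact_force: [1.2, 5.0, 2.9]
gripper_width: 0.001
```

Call:
play_rows --increments '[{"offset":[-1,0,0],"twist":0,"grip":0},{"offset":[-2,1,0],"twist":0,"grip":0},{"offset":[-3,1,0],"twist":0,"grip":0}]'

```text
time: 11.37
tool_pos: [0.5055, 0.1955, 0.2511]
tool_rot: [0.0, 0.925, 0.381, 0.001]
contact_force: [3.0, 3.8, 3.4]
gripper_width: 0.0
```

Call:
play_rows --increments '[{"offset":[-1,0,0],"twist":0,"grip":0},{"offset":[-2,1,0],"twist":0,"grip":0},{"offset":[-2,1,0],"twist":0,"grip":0}]'

```text
time: 11.62
tool_pos: [0.5046, 0.1933, 0.2508]
tool_rot: [0.0, 0.925, 0.381, 0.0]
contact_force: [2.2, 3.5, 3.1]
gripper_width: -0.001
```

Call:
play_rows --increments '[{"offset":[-1,0,0],"twist":0,"grip":0},{"offset":[-2,1,0],"twist":0,"grip":0},{"offset":[-3,1,0],"twist":0,"grip":0},{"offset":[-3,1,0],"twist":0,"grip":0}]'

```text
time: 11.95
tool_pos: [0.5032, 0.1905, 0.2508]
tool_rot: [0.0, 0.925, 0.381, 0.0]
contact_force: [3.7, 3.1, 1.3]
gripper_width: 0.0
```

Call:
play_rows --increments '[{"offset":[-1,0,0],"twist":0,"grip":0},{"offset":[-2,1,0],"twist":0,"grip":0},{"offset":[-3,1,0],"twist":0,"grip":0},{"offset":[-3,1,0],"twist":0,"grip":0}]'

```text
time: 12.28
tool_pos: [0.5018, 0.1877, 0.2508]
tool_rot: [0.0, 0.925, 0.381, 0.001]
contact_force: [4.8, 2.4, 1.2]
gripper_width: 0.002
```

```bash
python3 - <<'E'
from m import *
a=manip.grab_frame("scene")
n=cv2.resize(a[160:270,310:430],None,fx=5,fy=5,interpolation=cv2.INTER_CUBIC)
cv2.imwrite("pics/lev2.png",n)
find("lever_post","scene");rel([.52,.22,.2495])
E
```

```text
tip lever_post scene 0.63 [0.4872 0.1781 0.0859]
tip lever_post scene 0.58 [0.7288 0.223  0.0594]
tip lever_post scene 0.44 [0.3568 0.2871 0.0612]
tcp [0.5018 0.1877 0.2507] yaw 0.782 F [4.7 4.  2. ] off mm [ 35.6 -10.1   1.2]
```

View pics/lev2.png

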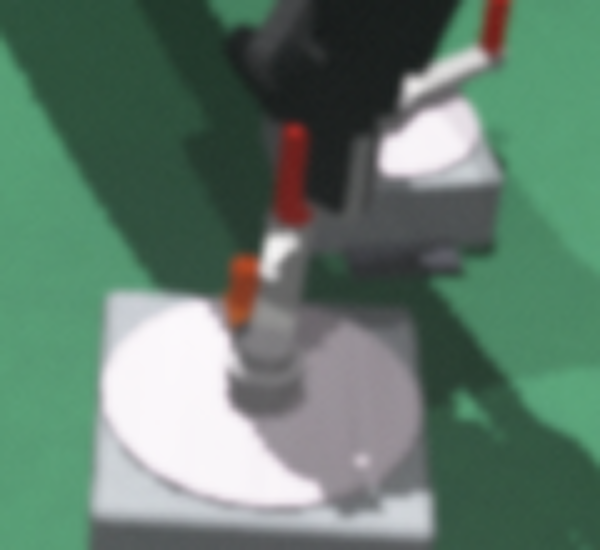

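The bar is right next to the orange peg (242,290), so contact is imminent.

Call:
play_rows --increments '[{"offset":[-1,0,0],"twist":0,"grip":0},{"offset":[-2,1,0],"twist":0,"grip":0},{"offset":[-2,1,0],"twist":0,"grip":0}]'

```text
time: 12.63
tool_pos: [0.5013, 0.1863, 0.2508]
tool_rot: [-0.001, 0.925, 0.381, 0.002]
contact_force: [5.3, 7.3, -0.4]
gripper_width: 0.001
```

Call:
play_rows --increments '[{"offset":[-1,0,0],"twist":0,"grip":0},{"offset":[-2,1,0],"twist":0,"grip":0},{"offset":[-2,1,0],"twist":0,"grip":0}]'

```text
time: 12.88
tool_pos: [0.5008, 0.185, 0.2509]
tool_rot: [-0.002, 0.925, 0.381, 0.003]
contact_force: [8.7, 13.4, -2.2]
gripper_width: 0.001
```

The force is rising steadily to 16 N, so the lever is firmly on the stop. I'm holding it there.

Call:
play_rows --increments '[{"offset":[0,0,0],"twist":0,"grip":0},{"offset":[0,0,0],"twist":0,"grip":0},{"offset":[0,0,0],"twist":0,"grip":0},{"offset":[0,0,0],"twist":0,"grip":0},{"offset":[0,0,0],"twist":0,"grip":0}]'

```text
time: 13.3
tool_pos: [0.5008, 0.1851, 0.2509]
tool_rot: [-0.002, 0.925, 0.381, 0.003]
contact_force: [8.2, 13.1, -2.4]
gripper_width: -0.003
```

Call:
play_rows --increments '[{"offset":[-1,0,0],"twist":0,"grip":0},{"offset":[-1,0,0],"twist":0,"grip":0},{"offset":[-1,0,0],"twist":0,"grip":0}]'

```text
time: 13.55
tool_pos: [0.5003, 0.1846, 0.251]
tool_rot: [-0.002, 0.925, 0.381, 0.004]
contact_force: [10.8, 14.6, -5.2]
gripper_width: 0.004
```

Call:
play_rows --increments '[{"offset":[0,0,0],"twist":0,"grip":0},{"offset":[0,0,0],"twist":0,"grip":0},{"offset":[0,0,0],"twist":0,"grip":0},{"offset":[0,0,0],"twist":0,"grip":0},{"offset":[0,0,0],"twist":0,"grip":0}]'

```text
time: 13.97
tool_pos: [0.5004, 0.1846, 0.251]
tool_rot: [-0.002, 0.925, 0.381, 0.004]
contact_force: [10.3, 15.7, -3.6]
gripper_width: 0.002
```

```bash
python3 - <<'E'
from m import *
a=manip.grab_frame("scene")
cv2.imwrite("pics/lev3.png",cv2.resize(a[160:270,310:430],None,fx=5,fy=5,interpolation=cv2.INTER_CUBIC))
rel([.52,.22,.2495])
E
```

```text
tcp [0.5004 0.1846 0.251 ] yaw 0.781 F [10.  14.8 -5.2] off mm [ 38.8 -11.3   1.5]
```

View pics/lev3.png

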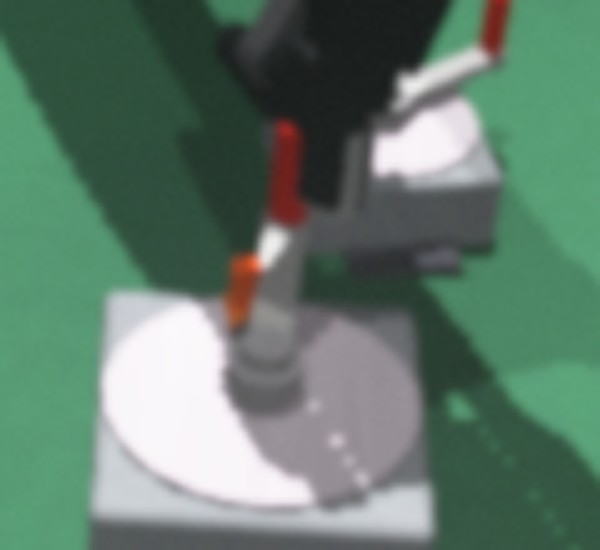

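The bar is against the peg (242,290). I'm releasing it along the same arc.

Call:
play_rows --increments '[{"offset":[5,-1,0],"twist":0,"grip":0},{"offset":[12,-4,0],"twist":0,"grip":0},{"offset":[20,-6,0],"twist":0,"grip":0},{"offset":[28,-8,0],"twist":0,"grip":0},{"offset":[36,-9,0],"twist":0,"grip":0}]'

```text
time: 14.43
tool_pos: [0.519, 0.215, 0.2502]
tool_rot: [0.001, 0.925, 0.381, -0.0]
contact_force: [4.1, -0.2, 0.2]
gripper_width: 0.004
```

Call:
play_rows --increments '[{"offset":[8,0,0],"twist":0,"grip":0},{"offset":[16,1,0],"twist":0,"grip":0},{"offset":[24,2,0],"twist":0,"grip":0},{"offset":[32,4,0],"twist":0,"grip":0},{"offset":[40,6,0],"twist":0,"grip":0}]'

```text
time: 14.85
tool_pos: [0.5517, 0.2389, 0.2501]
tool_rot: [-0.0, 0.925, 0.381, -0.001]
contact_force: [0.6, -0.4, 0.3]
gripper_width: -0.004
```

Call:
play_rows --increments '[{"offset":[12,0,0],"twist":0,"grip":0},{"offset":[28,0,0],"twist":0,"grip":0},{"offset":[28,0,-35],"twist":0,"grip":0},{"offset":[28,0,-70],"twist":0,"grip":0},{"offset":[28,0,-110],"twist":0,"grip":0}]'

```text
time: 15.27
tool_pos: [0.5707, 0.2583, 0.3586]
tool_rot: [-0.0, 0.925, 0.381, -0.004]
contact_force: [0.3, 0.6, 0.1]
gripper_width: 0.002
```

```bash
python3 - <<'E'
from m import *
a=manip.grab_frame("scene");b=manip.grab_frame("top")
cv2.imwrite("pics/end.png",cv2.resize(a[130:400,90:530],None,fx=1.8,fy=1.8))
find("lever_post","scene");find("hub","scene");find("hub","top");find("ejector_knob","top");find("motor","scene");find("nozzle","scene");find("driver","scene")
rel([.52,.22,.2495])
E
```

```text
tip lever_post scene 0.86 [0.5381 0.2295 0.0817]
tip lever_post scene 0.74 [0.3581 0.2885 0.0613]
tip lever_post scene 0.69 [0.7254 0.2217 0.0586]
tip hub top 0.82 [ 0.6187 -0.1672  0.0133]
tip ejector_knob top 0.88 [ 0.4809 -0.1519  0.0255]
tip ejector_knob top 0.3 [0.5652 0.1519 0.0017]
tip motor scene 0.65 [ 0.6739 -0.0064 -0.0019]
tip nozzle scene 0.7 [0.432  0.018  0.0013]
tip driver scene 0.77 [ 0.5561  0.3735 -0.0014]
tcp [0.5707 0.2581 0.3582] yaw 0.782 F [ 0.4 -0.6  1.2] off mm [-62.8  -8.7 108.7]
```

View pics/end.png

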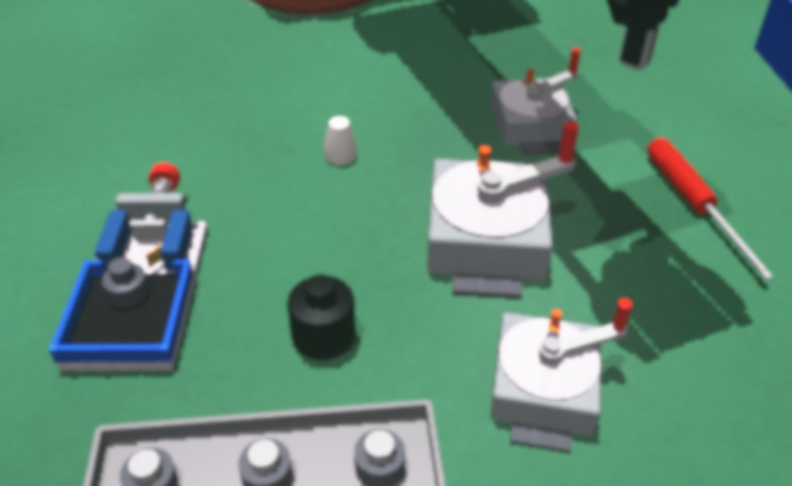

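The last picture shows the hub upright in the tray (125,285), the knob out (164,177), the lever back at rest (568,140), and the motor, nozzle and screwdriver where they were. I'm handing in.

```bash
python3 -c "
from plant import manip
print(manip.job_done())"
```

```text
the job is handed in; nothing more can be done
None
```

I did the whole job in the order asked, finishing at about 15.5 s on the robot's clock, and handed it in. No verdict is reported.

- **Hub:** I pushed the red knob with the shut fingers over about 45 mm until the force jumped to about 20 N at the end stop, then backed off. The last picture shows the knob out again and the hub upright in the tray. It stands about 38–40 mm ahead of the nest's origin, so it is only just clear of the tray's near edge (20 mm plus the hub's 18 mm radius). That margin is smaller than the 4 mm the position readings are good to.
- **Lever:** I used the largest tally, the middle one. The lever met its peg at about 0.9 rad. I held it there for about 1 s at 16–19 N at the post, and the picture showed the bar touching the peg. I then eased it back, and the post now reads within 2 mm of where it started.
- **Bystanders:** In the final readings the motor, nozzle and screwdriver are within about 3 mm of their first positions. The arm ended clear of everything.
- **Odd reading:** During both pushes the wrist also showed several newtons (up to about 10 N) of sideways or upward force. I took this as friction at the fingers. It stayed well below the limits, and no check failed.

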